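# Clear the heater plate and close a pipe-fusion machine for the cold alignment check

## Task

Two pipe ends are clamped in the bench fusion machine and are due their cold alignment check. Lift the round heater plate out from between them by its handle and, without putting it down on the bench, hang it by the handle over both prongs of the double hook under the rack's shelf and let it go; then slide the carriage along until the two pipe ends meet. Leave the loose fittings where they lie.

Things in the scene. Friction and masses are not known exactly. Their poses are not given: they have to be found in the camera images.
- heater_center (a point): centre of the loose heater plate (cold, 0.5-0.8 kg): an upright brown disc, 130 mm across, 14 mm thick; x = disc normal, y along the handle bar, z up. Lowest point: the rim, 65 mm below. Its two aluminium ears (30 mm along x, out to y = +-98 mm, undersides 19 mm above the centre, outer lips 17 mm lower) rest on the guide rods, the disc between the pipe ends. It lifts straight up
- heater_grip (a point): centre of the heater's red handle grip, 130 mm straight above the disc's centre, same axes. The grip is a level round bar along y, 22 mm diameter, 52 mm long; on each side the bare bar, 12 mm diameter, runs on to the handle legs (inner faces at y = +-56 mm). The black terminal box below tops out 48 mm under the grip's centre. Either way round will do on the hook
- hook_seat (a point): where the centre of the heater's handle bar rests on the double hook, 265 mm above the bench. x runs along the prongs from tips to rack, y across, z up. Two fixed prongs, 10 mm diameter, at y = +-44 mm, one under the bare bar each side of the grip. In front they turn up: tips end at x = -37 mm, tops 16 mm above this point, so the bar's centre must pass over 22 mm above it. Behind the seat they rise gently
- shelf_edge (a point): middle of the lower front edge of the rack's fixed wooden shelf, 140 mm straight above the hook seat, same axes; the shelf runs back (+x) and 160 mm to each side. A hand held upright over the hook does not fit; one leaning 25 to 45 degrees from vertical, its body away from the rack (towards -x), does. Blue uprights, 25 mm square, at x = 100, y = +-140 mm; cross bar behind the hook from x = 79 mm
- carriage_grip (a point): centre of the carriage's black push bar, 160 mm above the bench: a level round bar across the slide, 24 mm diameter, 80 mm long, 45 mm or more free before and behind it and nothing above. x is the direction in which the carriage slides to close (along the guide rods, to the fixed clamp), y along the bar
- carriage (a joint): travel of the carriage along the guide rods, m: 0 fully open; 0.110 where the end of its pipe meets the end of the fixed pipe, its hard stop. About 4 N of friction; it stays where it is left. It cannot close while the heater plate is between the pipes
- machine: fixed fusion machine, 440 x 200 mm. Origin on the bench at mid-width; x along the rods, from carriage to fixed clamp. Two 18 mm guide rods 90 mm up at y = +-80. Two clamps with 40 mm beige pipes, centres 80 mm up; highest parts 120 mm up. Fixed pipe from x = 45 (its end) to 172, its clamp 70 to 120; carriage's pipe ends at x = -65 + travel, its clamp -140 to -90 + travel
- tee_center (a point): centre of a loose beige pipe tee, 62 mm long, 36 mm high, lying beside the machine: leave alone
- elbow_center (a point): centre of a loose beige pipe elbow, about 50 mm, 36 mm high, lying beside the machine: leave alone
- coupling_center (a point): centre of a loose beige pipe coupling, 36 mm diameter, 40 mm high, standing near the rack: leave alone

How it is judged:
On the way, in this order (a step that is already met when the one before it is completed fails the run):
1. the heater plate hangs by its handle on both prongs and is let go (x of heater_grip in the frame of hook_seat between -0.02 and 0.045 m and y of heater_grip in the frame of hook_seat between -0.018 and 0.018 m and z of heater_grip in the frame of hook_seat between -0.012 and 0.03 m and angle between heater_grip's own z axis and vertical below 0.2 rad and angle between the y axis of heater_grip and the y axis of hook_seat, either way round below 0.2 rad and linear speed of heater below 0.05 m/s and contact force between the fingers and heater below 0.2 N), for 0.3 s.
2. the carriage is slid up until the pipe ends meet (value of joint carriage above 0.107 m), for 0.2 s.
At the end, for the whole second after the job is handed in: Heater plate released and at rest, hung by its bar on both prongs: handle centre within 18 mm sideways of the hook seat, -20 to 45 mm along the prongs, -12 to 30 mm in height; upright and square to the prongs within 0.2 rad. Carriage travel over 107 mm (pipe ends meet) (all of step 1 and value of joint carriage above 0.107 m and velocity of joint carriage below 0.01 m/s); the robot touches nothing.
It fails at once if the heater plate is put down on or dropped to the bench (its centre lower than 70 mm) (height (world z) of heater_center below 0.07 m).
It fails at once if the loose tee is moved by more than 30 mm (distance of tee_center from where it was at the start of the episode above 0.03 m).
It fails at once if the loose elbow is moved by more than 30 mm (distance of elbow_center from where it was at the start of the episode above 0.03 m).
It fails at once if the loose coupling is moved by more than 30 mm (distance of coupling_center from where it was at the start of the episode above 0.03 m).
It also fails if it takes over 61 s, if anything falls off the work surface, if the arm or the gripper's body presses on something with over 40 N, if the wrist force passes 120 N, or if a joint passes its speed limit or range.

## Robot

A 6-joint arm with a two-finger parallel gripper is mounted at the origin on the work surface. World frame = base frame: x ahead of the robot, y to its left, z up, the work surface at z = 0. Lengths are in m, angles in rad, forces in N, time in s.
With the tool pointing down it reaches from about 0.3 to 0.875 m from the base axis. Payload 6.4 kg.
Tool frame: the origin (TCP) lies between the finger pads; the fingertips stand 25 mm ahead of it and the grasp point (between the pads) lies 6 mm ahead of it; z points along the fingers, y is the line along which they close (so a half turn about z gives the same grasp; the last joint's range is limited). The gripper opens to 85 mm and grips with 20 to 120 N. Pads are 22 mm wide; open, the fingers measure 114 mm over their backs; the gripper's body (76 mm by 85 mm) begins 54 mm behind the grasp point. The pads swing forward as they close: fully open they stand 13 mm farther back than shut.
Start: joints at [-1.41, 0.181, 1.607, -0, 1.354, -0.206], TCP at [0.206, -0.537, 0.256] pointing down, gripper open.
Joint ranges: [-2.99, 2.99], [-0.89, 2.07], [0.3, 2.58], [-1.14, 4.28], [0, 2.63], [-3.12, 3.12]. Speed limits (rad/s): [2.57, 2.57, 3.01, 3.14, 3.14, 3.14].

## Interface

Orientations are given as a unit quaternion [w, x, y, z].
In Python, from bench import ctrl gives the robot as it stands.
- The arm moves only by the tool servo_tool, never from a script. Its argument "series" is text: rows parted by semicolons, each of 7 numbers parted by spaces: the gripper command: -1 is fully open, 1 is shut, values between are in proportion, then the shift along the tool's x, y, z in m, then the turn, a rotation vector about the tool's x, y, z in degrees. A call has 1 to 12 rows; each row is the pose to reach, as a shift and turn from the pose commanded when the call began, along the tool's axes at that moment; what a row does not reach only later rows make up. A row lasts 1/12 s, in which the tool goes at most 41.7 mm and 7.16 degrees, less where a joint would pass 70% of its speed; a pose out of reach is approached as far as the arm can. A call with a gripper value outside its range is refused whole. The fingers move at their own pace and stop on an object; the grip force is fixed at half the most. Time passes only in rows, so rows that repeat a pose let the fingers close. It gives the time, the measured TCP pose, the force, the opening and the grip force at its end, in the units of the state.
- ctrl.get_obs(): the state, without advancing time (a new reading comes with each control period).
- ctrl.camera(name): name is "scene" or "top" or "wrist"; returns a dict with "img" (480x640x3 uint8, red, green, blue), "z_map" (480x640 float32, m along the optical axis (not along the pixel's ray), 0 where there is no reading), "fovy" (degrees; the focal length in pixels is half the picture's height over the tangent of half this angle, whatever the lens; pixels are square), "cx", "cy" (the principal point, pixels), "extrinsics" (4x4, takes a point from camera to world coordinates); the wrist camera has in their place "T_tool_cam" (4x4, takes a point from camera to tool coordinates, whose origin is the TCP and whose axes are the flange's). Camera axes: x right, y down, z forward; pixel columns grow to the right and rows downward; lengths in m; the calibration is good to about 2 mm. A picture is of the moment at which its call begins: read the wrist's pose just before it.
- ctrl.hand_in(): hands the job in; it is judged then, once.
The state is a dict: "time_s": time; "q": joint angles; "dq": joint speeds; "joint_efforts": joint torques, N m; "eef_pos": TCP position; "eef_rot": TCP orientation; "wrist_force": force on the tool from outside, world axes, zero at the start; "torque": the same for the moment, N m; "opening": opening from 0.0 (shut) to 1.0 (fully open); "grasp_force": force on a finger pad.
Only numpy, scipy, OpenCV 4.12 (cv2) and the standard library are available. Lean on these libraries where they do the work, as an engineer would, in place of code of your own. Each camera call takes 0.05 s, during which the arm holds its last target. There are 200 camera calls.

## Working session

There is one attempt and no reset: what is moved stays moved. The work goes in short steps, Python scripts to look and compute and a tool call to move; the robot and the scene stay as the last step left them, time stands still between calls to the robot, and variables do not carry over. Pictures are saved under pics/ and viewed, at most 11 in all, crops included, and the job is handed in when it is done.

Besides the shell and the picture viewer there is one more tool, called after "Emit:" in YAML: its name, and indented under it one key for each argument. servo_tool: Moves the arm, as the interface text tells. Its arguments: {"type":"object","properties":{"series":{"type":"string"}},"required":["series"]}

```bash
mkdir -p pics; cat > h.py <<'E'
import numpy as np, cv2
from scipy.spatial.transform import Rotation as R
from bench import ctrl
def q2R(q): return R.from_quat([q[1],q[2],q[3],q[0]]).as_matrix()
def grab(name):
    o=ctrl.get_obs(); c=ctrl.camera(name); z=c["z_map"]
    f=240/np.tan(np.radians(c["fovy"])/2)
    v,u=np.mgrid[0:480,0:640]
    P=np.stack([(u-c["cx"])/f*z,(v-c["cy"])/f*z,z],-1)
    if "extrinsics" in c: T=np.array(c["extrinsics"])
    else:
        W=np.eye(4);W[:3,:3]=q2R(o["eef_rot"]);W[:3,3]=o["eef_pos"];T=W@np.array(c["T_tool_cam"])
    X=P@T[:3,:3].T+T[:3,3]; X[z==0]=np.nan
    return c["img"],X,T
def save(n,img): cv2.imwrite("pics/"+n,img[:,:,::-1])
E
python3 - <<'E'
from h import *
for n in("scene","top"):
    i,X,T=grab(n); save(n+"1.png",i); np.savez("/tmp/"+n,i=i,X=X); print(n,T.round(3).tolist())
o=ctrl.get_obs();print(o["eef_pos"],o["eef_rot"],o["time_s"])
E
```

```text
scene [[-0.864, 0.308, -0.399, 0.988], [0.503, 0.501, -0.704, 0.686], [-0.017, -0.809, -0.588, 0.805], [0.0, 0.0, 0.0, 1.0]]
top [[-0.035, -0.979, 0.201, 0.334], [-0.999, 0.034, -0.01, 0.01], [0.003, -0.201, -0.98, 1.514], [0.0, 0.0, 0.0, 1.0]]
[ 0.20614685 -0.53629612  0.25547157] [-8.02379321e-04  9.83232377e-01  1.82355279e-01  3.00784574e-05] 0.1
```

View pics/scene1.png

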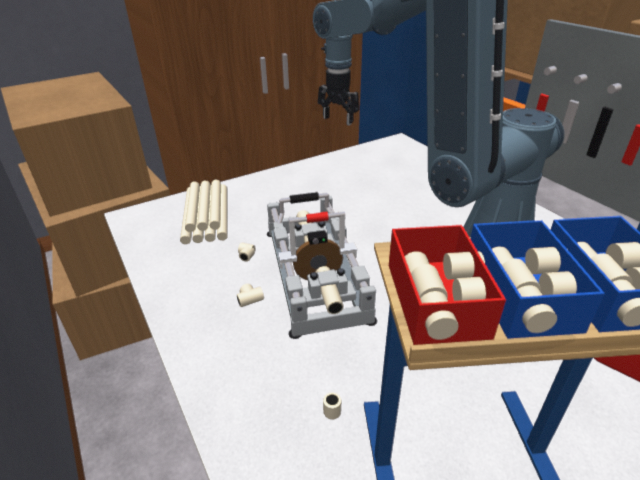

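View pics/top1.png

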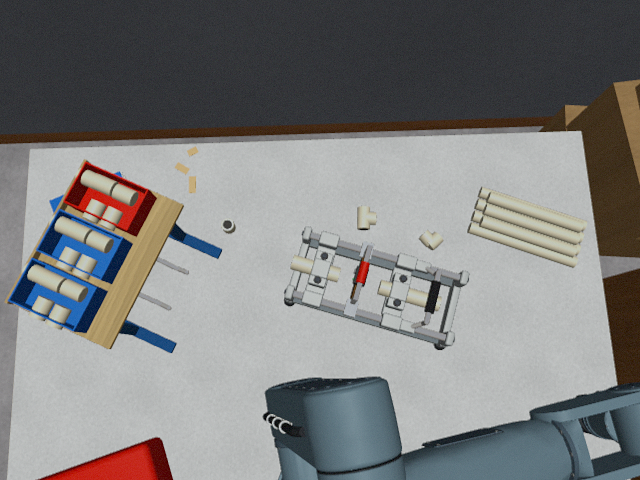

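The scene view shows the heater's red grip at (317,216), the black carriage bar at (304,198) and the rack on the right. In the top view the red grip is at (362,273), the black bar at (433,297), and the prong tips stick out at (187,272) and (170,308). Next I'll segment these and convert them to positions.

```bash
python3 - <<'E'
from h import *
def fit(P,name):
    c=np.nanmedian(P,0); d=P-P.mean(0); w,V=np.linalg.eigh(np.cov(d[:,:2].T)); a=V[:,1]; t=d[:,:2]@a
    lo,hi=np.percentile(t,[1,99]); m=P.mean(0)[:2]+a*(lo+hi)/2
    print(name,len(P),"mid",m.round(4),"zmax",np.percentile(P[:,2],[5,50,97]).round(3),"dir",a.round(3),np.degrees(np.arctan2(a[1],a[0])).round(1),"len",round(hi-lo,3))
for n in("top","scene"):
    D=np.load(f"/tmp/{n}.npz");i=D["i"].astype(int);X=D["X"]
    r,g,b=i[...,0],i[...,1],i[...,2]
    x,y,z=X[...,0],X[...,1],X[...,2]
    M=(r>130)&(g<70)&(b<70)&(z>0.17)&(z<.26)&(y<0.25)&(x>.3); fit(X[M],n+" red")
    M=(r<60)&(g<60)&(b<60)&(z>0.145)&(z<.18)&(x>.3)&(x<.8)&(y<.05); 
    if M.sum()>5: fit(X[M],n+" black")
    if n=="top":
        M=(z>.235)&(z<.31)&(x>.3)&(y>.2)
        M[:,:]&=True
        nl,L,S,C=cv2.connectedComponentsWithStats(M.astype(np.uint8))
        for k in range(1,nl):
            if S[k,4]>15: fit(X[L==k],"prong? "+str(C[k].round())); q=X[L==k]; print(q[np.argmin(q[:,1])].round(4))
        # shelf plane
        for u,v in[(175,210),(160,235),(130,285),(105,330)]: print("shelf",u,v,X[v,u].round(4))
        for u,v in [(366,217),(431,240),(228,226)]: print(X[v,u].round(3))
        # shelf front edge px
        M=(z>.38)&(z<.46)
        for v in(210,240,270,300,330):
            us=np.where(M[v,:240])[0]; print(v,us.max(),X[v,us.max()].round(4), X[v,us.max()-3].round(4))
E
```

```text
top red 170 mid [ 0.5296 -0.1183] zmax [0.215 0.221 0.226] dir [-0.945  0.328] 160.9 len 0.049
top black 310 mid [ 0.4974 -0.2023] zmax [0.162 0.171 0.177] dir [0.293 0.956] 72.9 len 0.206
prong? [172. 266.] 151 mid [0.5507 0.3147] zmax [0.257 0.266 0.282] dir [0.444 0.896] 63.7 len 0.079
[0.536  0.2787 0.2818]
prong? [154. 301.] 156 mid [0.4721 0.3538] zmax [0.257 0.267 0.284] dir [0.441 0.898] 63.9 len 0.079
[0.4543 0.3169 0.2847]
shelf 175 210 [0.6399 0.2761 0.4204]
shelf 160 235 [0.5897 0.3066 0.4164]
shelf 130 285 [0.4898 0.3641 0.4164]
shelf 105 330 [0.4027 0.4089 0.42  ]
[ 0.708 -0.154  0.04 ]
[ 0.639 -0.328  0.036]
[0.696 0.223 0.041]
210 181 [0.6428 0.2666 0.4085] [0.6408 0.271  0.4161]
240 165 [0.579  0.2964 0.4161] [0.5792 0.3025 0.416 ]
270 150 [0.5192 0.3262 0.4127] [0.518  0.3298 0.4211]
300 135 [0.4609 0.3569 0.405 ] [0.4601 0.36   0.414 ]
330 119 [0.4021 0.384  0.4131] [0.4018 0.3869 0.4217]
scene red 120 mid [ 0.532  -0.1139] zmax [0.211 0.217 0.222] dir [-0.954  0.299] 162.6 len 0.048
scene black 337 mid [ 0.5039 -0.1975] zmax [0.15  0.162 0.172] dir [0.32  0.947] 71.3 len 0.198
```

```bash
cat >> h.py <<'E'
def pose(point,yaw,lean,back=0.0):
    "TCP pose with grasp point at point, backed off along tool z; tool y (horizontal part) at yaw deg"
    u=np.array([np.cos(np.radians(yaw)),np.sin(np.radians(yaw)),0]);k=np.array([0,0,1.]);l=np.radians(lean)
    z=np.sin(l)*u-np.cos(l)*k; y=np.cos(l)*u+np.sin(l)*k; M=np.stack([np.cross(y,z),y,z],1)
    return np.array(point)-(0.006+back)*z,M
def delta(p,M):
    o=ctrl.get_obs();A=q2R(o["eef_rot"])
    s=A.T@(p-np.array(o["eef_pos"])); r=np.degrees(R.from_matrix(A.T@M).as_rotvec())
    print("shift",s.round(4),"turn",r.round(1),"|s|",np.linalg.norm(s).round(3),"rows",max(np.linalg.norm(s)/.0417,np.linalg.norm(r)/7.16).round(1),"t",o["time_s"])
E
python3 - <<'E'
from h import *
delta(*pose([.530,-.117,.210],71.8,33,.15))
D=np.load("/tmp/top.npz");X=D["X"];i=D["i"].astype(int)
z=X[...,2]
for v0,u0,w in((268,330,1),(318,380,1)):pass
# rods: z about .099
M=(z>.088)&(z<.104)&(X[...,0]>.35)&(X[...,0]<.68)&(X[...,1]<.05)&(X[...,1]>-.4)
P=X[M];import itertools
best=None
for a in np.arange(64,80,.25):
    n=np.array([np.sin(np.radians(a)),-np.cos(np.radians(a))]);h,e=np.histogram(P[:,:2]@n,60)
    s=(h**2).sum()
    if best is None or s>best[0]:best=(s,a,h,e)
print(best[1]); print(best[2],best[3].round(3)[[0,-1]])
E
```

```text
shift [ 0.399  -0.2096 -0.0849] turn [ -14.4   40.1 -135.9] |s| 0.459 rows 19.9 t 0.1
72.0
[ 33  21  22 135 123 121 121 115  45   8   6   3   0   0   1   0  26  16
   6   6   4   3   4   5  57  89  81  86  81  74  69  71  80  78  71  42
   0   5   5   3   7   3   1   6   0   0   0   2   5  57  32  61 122 113
 107 112  92  24   6   4] [0.441 0.638]
```

Emit:
servo_tool:
  series: "-1 0 0 -0.1 0 0 0;-1 0 0 -0.1 0 0 0;-1 0 0 -0.1 0 0 0;-1 0.4 -0.21 -0.1 -14.4 40.1 -135.9;-1 0.4 -0.21 -0.1 -14.4 40.1 -135.9;-1 0.4 -0.21 -0.1 -14.4 40.1 -135.9;-1 0.4 -0.21 -0.1 -14.4 40.1 -135.9;-1 0.4 -0.21 -0.1 -14.4 40.1 -135.9;-1 0.4 -0.21 -0.1 -14.4 40.1 -135.9;-1 0.4 -0.21 -0.1 -14.4 40.1 -135.9;-1 0.4 -0.21 -0.1 -14.4 40.1 -135.9;-1 0.4 -0.21 -0.1 -14.4 40.1 -135.9"

```text
time_s: 1.1
eef_pos: [0.4545, -0.253, 0.3562]
eef_rot: [0.026, 0.737, 0.657, 0.158]
wrist_force: [0.0, -0.8, -0.7]
opening: 1.001
grasp_force: 0.0
```

```bash
python3 - <<'E'
from h import *
print(np.round(ctrl.get_obs()["q"],2)); delta(*pose([.530,-.117,.210],72,33,.15))
E
```

```text
[-0.92 -0.09  1.72  0.32  1.49 -0.83]
shift [0.0552 0.036  0.0371] turn [ -7.8  22.1 -74.3] |s| 0.076 rows 10.9 t 1.1
```

Emit:
servo_tool:
  series: "-1 0.055 0.036 0.037 -7.8 22.1 -74.3;-1 0.055 0.036 0.037 -7.8 22.1 -74.3;-1 0.055 0.036 0.037 -7.8 22.1 -74.3;-1 0.055 0.036 0.037 -7.8 22.1 -74.3;-1 0.055 0.036 0.037 -7.8 22.1 -74.3;-1 0.055 0.036 0.037 -7.8 22.1 -74.3;-1 0.055 0.036 0.037 -7.8 22.1 -74.3;-1 0.055 0.036 0.037 -7.8 22.1 -74.3;-1 0.055 0.036 0.037 -7.8 22.1 -74.3;-1 0.055 0.036 0.037 -7.8 22.1 -74.3;-1 0.055 0.036 0.037 -7.8 22.1 -74.3;-1 0.055 0.036 0.037 -7.8 22.1 -74.3"

```text
time_s: 2.1
eef_pos: [0.5032, -0.2005, 0.3399]
eef_rot: [0.043, 0.151, 0.947, 0.281]
wrist_force: [0.3, -0.4, -0.1]
opening: 1.003
grasp_force: 0.0
```

```bash
python3 - <<'E'
from h import *
print(np.round(ctrl.get_obs()["q"],2)); delta(*pose([.530,-.117,.210],72,33,.15))
i,X,T=grab("wrist"); save("w1.png",i); np.savez("/tmp/w1",i=i,X=X); print(T.round(3).tolist())
i=i.astype(int);r,g,b=i[...,0],i[...,1],i[...,2];z=X[...,2]
M=(r>120)&(g<70)&(b<70)&(z>.17)&(z<.26)
P=X[M]; print(len(P),np.percentile(P,[1,50,99],axis=0).round(4)); 
a=np.array([np.cos(np.radians(162)),np.sin(np.radians(162)),0]);t=P@a;n=P@np.array([np.cos(np.radians(72)),np.sin(np.radians(72)),0])
print(np.percentile(t,[1,99]),np.percentile(n,[1,50,99]))
A=np.c_[t,np.ones_like(t)];print("slope deg",np.degrees(np.linalg.lstsq(A,n,rcond=None)[0][0]))
E
```

```text
[-0.87  0.15  1.57  0.49  1.73 -2.12]
shift [0.0003 0.0028 0.0007] turn [ 0.  -0.1 -0.1] |s| 0.003 rows 0.1 t 2.1
[[0.261, 0.855, 0.448, 0.409], [0.797, -0.453, 0.399, -0.237], [0.544, 0.253, -0.8, 0.439], [0.0, 0.0, 0.0, 1.0]]
1160 [[ 0.5029 -0.1342  0.2162]
 [ 0.5263 -0.1216  0.2203]
 [ 0.5506 -0.1076  0.2223]]
[-0.56324128 -0.51413198] [0.04047223 0.04656053 0.05612116]
slope deg 1.820214694400786
```

View pics/w1.png

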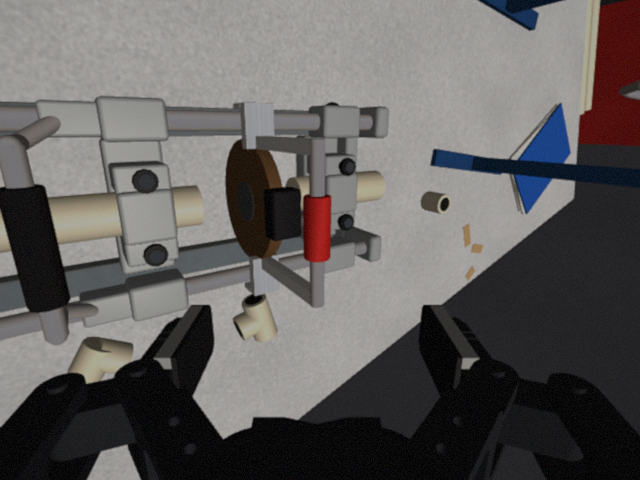

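The wrist view shows the red grip at (317,228), clear of its legs, with the black terminal box at (282,213). The path along the tool axis is free, so I'll move in.

```bash
python3 - <<'E'
from h import *
delta(*pose([.5285,-.117,.211],72,33,.0))
E
```

```text
shift [0.0018 0.0028 0.1497] turn [-0.   0.  -0.4] |s| 0.15 rows 3.6 t 2.15
```

Emit:
servo_tool:
  series: "-0.2 0.002 0.003 0.04 0 0 0;-0.2 0.002 0.003 0.07 0 0 0;-0.2 0.002 0.003 0.09 0 0 0;-0.2 0.002 0.003 0.11 0 0 0;-0.2 0.002 0.003 0.13 0 0 0;-0.2 0.002 0.003 0.14 0 0 0;-0.2 0.002 0.003 0.15 0 0 0;-0.2 0.002 0.003 0.15 0 0 0;-0.2 0.002 0.003 0.15 0 0 0"

```text
time_s: 2.9
eef_pos: [0.5275, -0.1197, 0.217]
eef_rot: [0.044, 0.153, 0.947, 0.28]
wrist_force: [-0.3, -1.8, 0.0]
opening: 0.598
grasp_force: 0.0
```

```bash
python3 - <<'E'
from h import *
delta(*pose([.5285,-.117,.211],72,33,.0))
i,X,T=grab("wrist"); save("w2.png",i)
E
```

```text
shift [-0.0001 -0.0008  0.0006] turn [-0.1  0.1 -0.3] |s| 0.001 rows 0.0 t 2.9
```

View pics/w2.png

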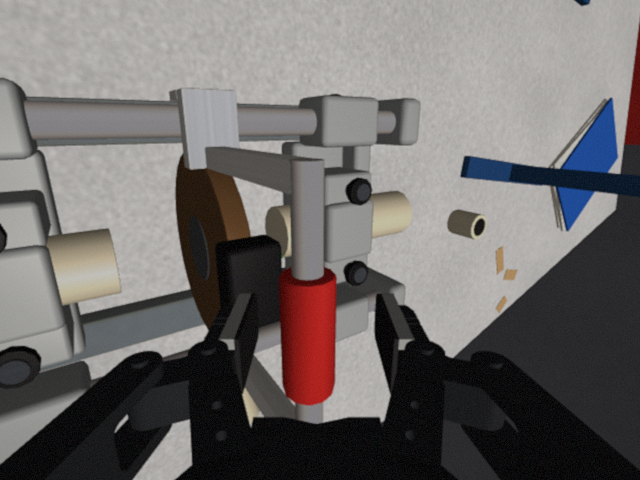

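The red grip sits between the pads, lengthwise centred around row 335 (it spans rows 270 to 400). I'll close the gripper now.

Emit:
servo_tool:
  series: "1 0 0 0 0 0 0;1 0 0 0 0 0 0;1 0 0 0 0 0 0;1 0 0 0 0 0 0;1 0 0 0 0 0 0;1 0 0 0 0 0 0;1 0 0 0 0 0 0;1 0 0 0 0 0 0"

```text
time_s: 3.62
eef_pos: [0.5278, -0.1202, 0.2175]
eef_rot: [0.045, 0.152, 0.947, 0.28]
wrist_force: [-0.9, -2.3, 5.8]
opening: 0.235
grasp_force: 58.8
```

```bash
python3 - <<'E'
from h import *
o=ctrl.get_obs()
print(q2R(o["eef_rot"]).T@[0,0,.16])
for w in (.02,.16): 
    p=np.array(o["eef_pos"])+[0,0,w]; delta(p,q2R(o["eef_rot"]))
E
```

```text
[ 5.36164322e-05  8.69437084e-02 -1.34316003e-01]
shift [ 0.      0.0109 -0.0168] turn [0. 0. 0.] |s| 0.02 rows 0.5 t 3.6167
shift [ 1.000e-04  8.690e-02 -1.343e-01] turn [0. 0. 0.] |s| 0.16 rows 3.8 t 3.6167
```

Emit:
servo_tool:
  series: "1 0 0.005 -0.008 0 0 0;1 0 0.011 -0.017 0 0 0;1 0 0.019 -0.029 0 0 0;1 0 0.027 -0.042 0 0 0;1 0 0.038 -0.059 0 0 0;1 0 0.049 -0.076 0 0 0;1 0 0.06 -0.093 0 0 0;1 0 0.071 -0.109 0 0 0;1 0 0.081 -0.125 0 0 0;1 0 0.087 -0.134 0 0 0;1 0 0.087 -0.134 0 0 0;1 0 0.087 -0.134 0 0 0"

```text
time_s: 4.62
eef_pos: [0.5277, -0.1196, 0.3766]
eef_rot: [0.044, 0.152, 0.947, 0.28]
wrist_force: [0.2, -0.6, -5.8]
opening: 0.236
grasp_force: 59.3
```

```bash
python3 - <<'E'
from h import *
print(np.round(ctrl.get_obs()["q"],2))
i,X,T=grab("scene"); save("s2.png",i); np.savez("/tmp/s2",i=i,X=X)
i,X,T=grab("wrist"); np.savez("/tmp/w3",i=i,X=X); save("w3.png",i)
E
```

```text
[-0.73  0.07  1.58  0.53  1.72 -1.97]
```

View pics/s2.png

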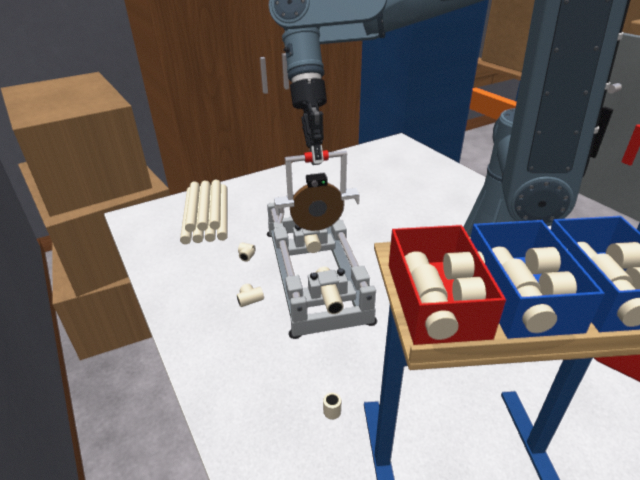

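View pics/w3.png

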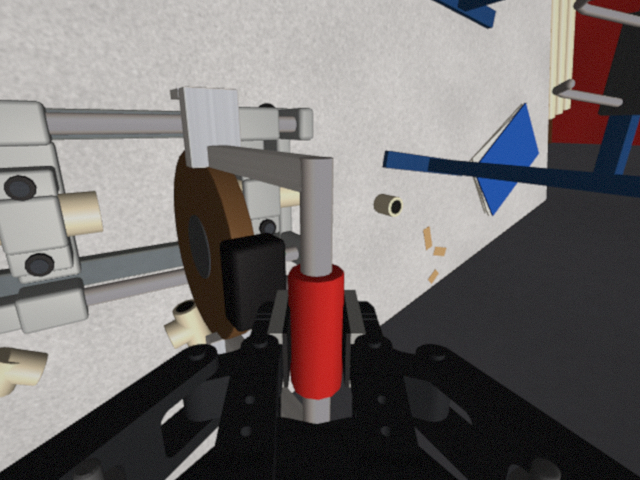

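The heater is lifted and hanging upright, and the prongs show at the upper right (about (590,15) and (580,95)). I'll measure the grip offset in the hand and the plate's tilt.

```bash
cat > m.py <<'E'
from h import *
def held(i,X,o):
    A=q2R(o["eef_rot"]);p=np.array(o["eef_pos"]);i=i.astype(int)
    r,g,b=i[...,0],i[...,1],i[...,2]
    L=(X-p)@A
    M=(r>110)&(g<70)&(b<70)&(abs(L[...,0])<.06)&(abs(L[...,1])<.03)&(abs(L[...,2])<.04)
    P=L[M]; print("grip in tool: x",np.percentile(P[:,0],[1,99]).round(4),"y",np.percentile(P[:,1],[1,50,99]).round(4),"z min",np.percentile(P[:,2],[2,10,50]).round(4),len(P))
    M=(r>g+15)&(g>b+8)&(r<150)&(X[...,2]>p[2]-.25)&(X[...,2]<p[2]-.07)
    M&=np.linalg.norm(X[...,:2]-p[:2],axis=-1)<.13
    Q=X[M]
    # RANSAC plane
    rng=np.random.default_rng(0);best=0
    for _ in range(300):
        a=Q[rng.choice(len(Q),3)];n=np.cross(a[1]-a[0],a[2]-a[0]);l=np.linalg.norm(n)
        if l<1e-5: continue
        n/=l;ok=abs((Q-a[0])@n)<.0015
        if ok.sum()>best:best=ok.sum();I=ok
    Q=Q[I];n=np.linalg.svd(Q-Q.mean(0))[2][2];n*=np.sign(n[1])
    print("disc",len(Q),"yaw",np.degrees(np.arctan2(n[1],n[0])).round(2),"tilt(up)",np.degrees(np.arcsin(n[2])).round(2))
E
python3 - <<'E'
from m import *
D=np.load("/tmp/w3.npz"); o=ctrl.get_obs(); held(D["i"],D["X"],o)
A=q2R(o["eef_rot"]); print("tool yaw",np.degrees(np.arctan2(A[1,1],A[0,1])))
# prongs in world from wrist
X=D["X"];z=X[...,2]
M=(z>.24)&(z<.30)&(X[...,1]>.24)&(X[...,0]>.35)&(X[...,0]<.7)
nl,L,S,C=cv2.connectedComponentsWithStats(M.astype(np.uint8))
for k in range(1,nl):
    if S[k,4]>40:
        P=X[L==k]; print(C[k].round(),S[k,4],P[np.argmin(P@[.446,.895,0])].round(4),np.median(P,0).round(4), P[:,2].min().round(3),P[:,2].max().round(3))
# approach: above/in front of hook
from h import pose,delta
s=np.array([.512,.331,.265]);h=np.array([.446,.895,0])
print(pose(s,63.5,33)[0])
delta(*pose(s-.10*h+[0,0,.10],63.5,33))
E
```

```text
grip in tool: x [-0.0242  0.0253] y [-0.0065  0.0019  0.0104] z min [-0.0036 -0.0031 -0.0019] 5128
disc 1371 yaw 71.57 tilt(up) -2.32
tool yaw 71.58225833959392
[608. 100.] 6158 [0.5301 0.2764 0.2753] [0.5701 0.3763 0.2802] 0.24 0.3
[0.5105419  0.3280755  0.27003202]
shift [0.1703 0.2659 0.1793] turn [-0.  -4.7  6.8] |s| 0.363 rows 8.7 t 4.7167
```

Emit:
servo_tool:
  series: "1 0.006 0.009 0.006 0 0 0;1 0.02 0.031 0.021 0 -0.5 0.7;1 0.037 0.058 0.039 0 -1 1.4;1 0.054 0.085 0.057 0 -1.4 2;1 0.071 0.112 0.075 0 -1.9 2.7;1 0.088 0.138 0.093 0 -2.4 3.4;1 0.105 0.165 0.111 0 -2.9 4.2;1 0.122 0.19 0.129 0 -3.3 4.8;1 0.139 0.217 0.147 0 -3.8 5.5;1 0.154 0.241 0.162 0 -4.3 6.2;1 0.165 0.258 0.174 0 -4.6 6.6;1 0.17 0.266 0.179 0 -4.7 6.8"

```text
time_s: 5.72
eef_pos: [0.4636, 0.2417, 0.3698]
eef_rot: [0.064, 0.218, 0.934, 0.276]
wrist_force: [-0.2, -0.1, -5.4]
opening: 0.233
grasp_force: 59.3
```

```bash
python3 - <<'E'
from m import *
o=ctrl.get_obs(); print(np.round(o["q"],2))
s=np.array([.512,.331,.265]);h=np.array([.446,.895,0])
delta(*pose(s-.10*h+[0,0,.10],63.5,33))
i,X,T=grab("wrist"); np.savez("/tmp/w4",i=i,X=X); save("w4.png",i)
held(i,X,o)
E
```

```text
[-0.05 -0.28  1.91  0.55  1.3  -1.26]
shift [-0.0035 -0.0014 -0.0012] turn [-0.1 -0.2  0.1] |s| 0.004 rows 0.1 t 5.7167
grip in tool: x [-0.0241  0.0254] y [-0.0076  0.0012  0.0102] z min [-0.0033 -0.0027 -0.0015] 5373
disc 2810 yaw 63.72 tilt(up) -1.94
```

View pics/w4.png

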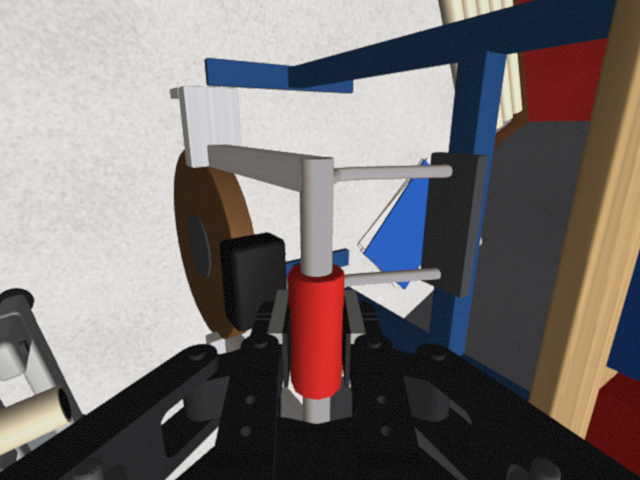

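The prongs run from (338,175) to (450,170) and from (345,280) to (440,273), ending at the dark crossbar. I'll measure them in the estimated hook frame.

```bash
python3 - <<'E'
from h import *
D=np.load("/tmp/w4.npz");X=D["X"]
s=np.array([.512,.331,.265]);a=np.radians(63.5)
H=np.array([[np.cos(a),np.sin(a),0],[-np.sin(a),np.cos(a),0],[0,0,1]])
L=(X-s)@H.T
for lo,hi in((155,190),(255,295)):
  for u in range(345,450,12):
    c=L[lo:hi,u]; m=(abs(c[:,2])<.04)&(abs(c[:,1])<.08)
    if m.sum(): q=c[m];print(u,m.sum(),"x",np.median(q[:,0]).round(4),"y",((q[:,1].min()+q[:,1].max())/2).round(4),"ztop",q[:,2].max().round(4))
D=np.load("/tmp/top.npz");L=(D["X"]-s)@H.T
for sg in(1,-1):
  m=(abs(L[...,1]-sg*.044)<.009)&(L[...,2]>-.03)&(L[...,2]<.03)&(abs(L[...,0])<.06)
  q=L[m];print("top",sg,len(q))
  for x in np.arange(-.045,.04,.01):
    k=q[abs(q[:,0]-x)<.005]
    if len(k):print(x.round(3),len(k),"y",np.median(k[:,1]).round(4),"z",k[:,2].max().round(4),np.median(k[:,2]).round(4))
E
```

```text
345 13 x -0.0041 y 0.0483 ztop -0.0039
357 13 x 0.0066 y 0.0484 ztop -0.0048
369 13 x 0.0151 y 0.0482 ztop -0.0004
381 13 x 0.0237 y 0.0479 ztop 0.0029
393 13 x 0.0325 y 0.0485 ztop 0.0069
405 13 x 0.0415 y 0.0484 ztop 0.0109
417 13 x 0.0506 y 0.0482 ztop 0.0142
429 25 x 0.063 y 0.0425 ztop 0.0185
441 35 x 0.0763 y 0.0469 ztop 0.0224
345 13 x -0.0012 y -0.0391 ztop -0.0048
357 12 x 0.0102 y -0.0394 ztop -0.0031
369 12 x 0.0195 y -0.0395 ztop 0.0007
381 12 x 0.0287 y -0.0392 ztop 0.0052
393 12 x 0.0388 y -0.0392 ztop 0.0086
405 12 x 0.0484 y -0.0392 ztop 0.0127
417 11 x 0.0582 y -0.039 ztop 0.0174
429 30 x 0.077 y -0.0388 ztop 0.0212
441 40 x 0.0774 y -0.0413 ztop 0.0272
top 1 156
-0.035 14 y 0.0458 z 0.0215 0.0175
-0.025 16 y 0.0457 z 0.0173 0.0104
-0.015 15 y 0.0462 z 0.0059 0.002
-0.005 16 y 0.0452 z -0.0017 -0.007
0.005 22 y 0.0455 z -0.0015 -0.0052
0.015 23 y 0.0465 z 0.0024 -0.0019
0.025 22 y 0.0457 z 0.011 0.0035
0.035 20 y 0.0459 z 0.0138 0.0067
top -1 151
-0.035 14 y -0.0419 z 0.0209 0.0168
-0.025 15 y -0.0417 z 0.0201 0.0092
-0.015 15 y -0.0424 z 0.0086 -0.0002
-0.005 14 y -0.0422 z -0.0008 -0.0056
0.005 20 y -0.0414 z -0.0006 -0.0063
0.015 21 y -0.0414 z 0.0049 -0.003
0.025 23 y -0.0424 z 0.0056 0.0013
0.035 21 y -0.0415 z 0.0107 0.0073
```

```bash
python3 - <<'E'
from h import *
s=np.array([.5085,.333,.265]);h=np.array([.446,.895,0]);k=np.array([0,0,1])
for x,z in((-.1,.038),(0.002,.038),(0.002,.0)): delta(*pose(s+x*h+z*k,63.5,33))
E
```

```text
shift [ 0.0001 -0.0353  0.0508] turn [-0.  -0.2  0.1] |s| 0.062 rows 1.5 t 5.7667
shift [-0.0002  0.0503  0.1063] turn [-0.  -0.2  0.1] |s| 0.118 rows 2.8 t 5.7667
shift [-0.0003  0.0296  0.1382] turn [-0.  -0.2  0.1] |s| 0.141 rows 3.4 t 5.7667
```

Emit:
servo_tool:
  series: "1 0 -0.012 0.018 0 0 0;1 0 -0.025 0.036 0 0 0;1 0 -0.035 0.051 0 0 0;1 0 -0.03 0.054 0 0 0;1 0 -0.018 0.062 0 0 0;1 0 -0.006 0.07 0 0 0;1 0 0.007 0.078 0 0 0;1 0 0.019 0.086 0 0 0;1 0 0.032 0.094 0 0 0;1 0 0.042 0.101 0 0 0;1 0 0.05 0.106 0 0 0;1 0 0.05 0.106 0 0 0"

```text
time_s: 6.77
eef_pos: [0.5116, 0.3286, 0.3097]
eef_rot: [0.066, 0.219, 0.933, 0.276]
wrist_force: [-0.9, 0.0, -4.9]
opening: 0.232
grasp_force: 59.6
```

```bash
python3 - <<'E'
from m import *
o=ctrl.get_obs()
s=np.array([.5085,.333,.265]);h=np.array([.446,.895,0]);k=np.array([0,0,1])
for z in(.038,.012,-.001):delta(*pose(s+.002*h+z*k,63.5,33))
i,X,T=grab("wrist"); save("w5.png",i); held(i,X,o)
a=np.radians(63.5)
H=np.array([[np.cos(a),np.sin(a),0],[-np.sin(a),np.cos(a),0],[0,0,1]])
L=(X-s)@H.T
for sg in(1,-1):
  for x in(.03,.04,.05):
    m=(abs(L[...,0]-x)<.003)&(abs(L[...,1]-sg*.044)<.012)&(abs(L[...,2])<.025);q=L[m]
    if len(q):print(sg,x,len(q),np.percentile(q[:,1],[2,98]).mean().round(4),q[:,2].max().round(4))
E
```

```text
shift [0.0048 0.0002 0.0021] turn [-0.   0.1  0.1] |s| 0.005 rows 0.1 t 6.7667
shift [ 0.0048 -0.0139  0.0239] turn [-0.   0.1  0.1] |s| 0.028 rows 0.7 t 6.7667
shift [ 0.0048 -0.021   0.0348] turn [-0.   0.1  0.1] |s| 0.041 rows 1.0 t 6.7667
grip in tool: x [-0.0239  0.0255] y [-0.0079  0.0009  0.0102] z min [-0.0032 -0.0027 -0.0014] 5483
disc 2786 yaw 63.45 tilt(up) -1.79
1 0.03 24 0.0441 0.0075
1 0.04 264 0.0445 0.0115
1 0.05 256 0.0444 0.0163
```

View pics/w5.png

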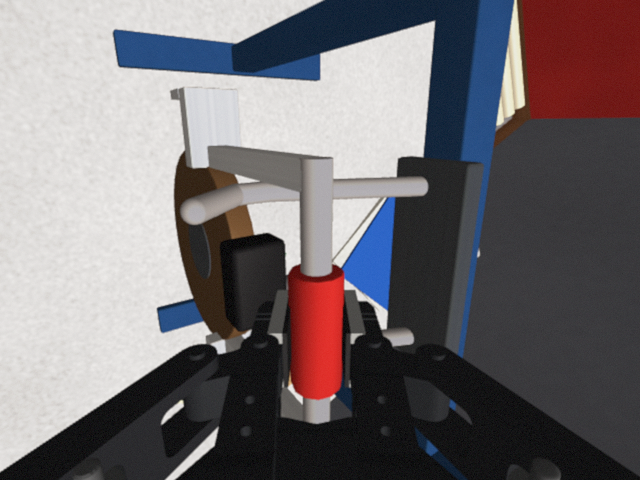

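The bar is over both prongs: the far one runs from its tip at (190,210) under the bar to (425,187), and the near one shows at (400,338). I'll correct 5 mm sideways and lower.

Emit:
servo_tool:
  series: "1 0.005 0 0.002 0 0 0;1 0.005 0 0.002 0 0 0;1 0.005 -0.005 0.009 0 0 0;1 0.005 -0.009 0.016 0 0 0;1 0.005 -0.012 0.02 0 0 0;1 0.005 -0.014 0.024 0 0 0;1 0.005 -0.016 0.027 0 0 0;1 0.005 -0.018 0.03 0 0 0;1 0.005 -0.019 0.032 0 0 0;1 0.005 -0.019 0.032 0 0 0"

```text
time_s: 7.65
eef_pos: [0.5078, 0.3307, 0.2723]
eef_rot: [0.066, 0.22, 0.933, 0.276]
wrist_force: [0.1, -0.1, -4.1]
opening: 0.237
grasp_force: 59.8
```

```bash
python3 - <<'E'
from m import *
s=np.array([.5085,.333,.265]);h=np.array([.446,.895,0]);k=np.array([0,0,1])
for z in(.0,-.003):delta(*pose(s+.002*h+z*k,63.5,33))
E
```

```text
shift [ 0.0004 -0.0004  0.0025] turn [-0.   0.1  0.1] |s| 0.003 rows 0.1 t 7.65
shift [ 0.0004 -0.002   0.005 ] turn [-0.   0.1  0.1] |s| 0.005 rows 0.1 t 7.65
```

Emit:
servo_tool:
  series: "1 0 -0.001 0.002 0 0 0;1 0 -0.0015 0.0025 0 0 0;1 0 -0.0015 0.0025 0 0 0;1 0 -0.002 0.0035 0 0 0;1 0 -0.002 0.0035 0 0 0"

```text
time_s: 8.07
eef_pos: [0.5087, 0.3315, 0.2718]
eef_rot: [0.068, 0.219, 0.933, 0.277]
wrist_force: [-9.5, -6.6, 11.3]
opening: 0.238
grasp_force: 61.9
```

Emit:
servo_tool:
  series: "0.3 0 0.0005 -0.001 0 0 0;0 0 0.0005 -0.001 0 0 0;-0.2 0 0.0005 -0.001 0 0 0;-0.2 0 0.0005 -0.001 0 0 0;-0.2 0 0.0005 -0.001 0 0 0;-0.2 0 0.0005 -0.001 0 0 0;-0.2 0 0.0005 -0.001 0 0 0"

```text
time_s: 8.65
eef_pos: [0.5076, 0.3308, 0.2691]
eef_rot: [0.066, 0.22, 0.933, 0.276]
wrist_force: [0.2, -0.1, 0.1]
opening: 0.601
grasp_force: 0.0
```

```bash
python3 - <<'E'
from m import *
o=ctrl.get_obs(); i,X,T=grab("wrist"); save("w6.png",i); held(i,X,o)
E
```

```text
grip in tool: x [-0.0249  0.0246] y [-0.0051  0.0033  0.0119] z min [-0.0056 -0.005  -0.0039] 5256
disc 1121 yaw 156.9 tilt(up) 49.84
```

View pics/w6.png

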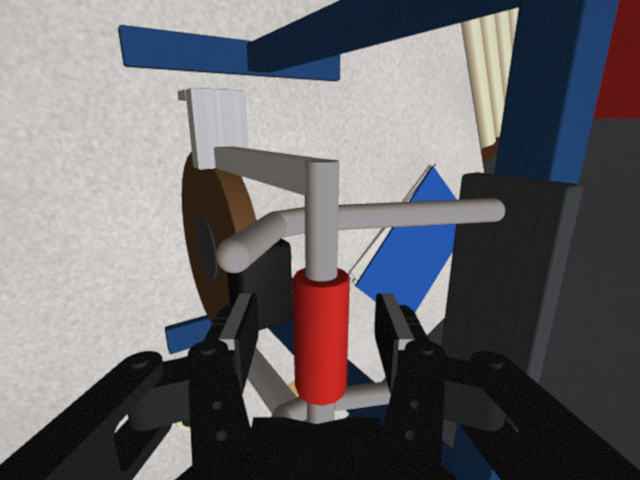

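The heater hangs on both prongs and the fingers are open and clear of the red grip at (321,335). I'll retreat and locate the carriage bar.

Emit:
servo_tool:
  series: "-0.2 0 0.002 -0.01 0 0 0;-0.2 0 0.002 -0.03 0 0 0;-0.2 0 0.002 -0.06 0 0 0;-0.2 0 0.002 -0.095 0 0 0;-0.2 0 0.002 -0.13 0 0 0;-0.2 0 0.002 -0.16 0 0 0;-0.2 0 0.002 -0.18 0 0 0;-0.2 0 0.002 -0.18 0 0 0"

```text
time_s: 9.37
eef_pos: [0.4652, 0.2435, 0.4272]
eef_rot: [0.071, 0.219, 0.933, 0.276]
wrist_force: [0.2, -0.3, 0.7]
opening: 0.602
grasp_force: 0.0
```

```bash
python3 - <<'E'
from m import *
a=np.radians(72);H=np.array([[np.cos(a),np.sin(a),0],[-np.sin(a),np.cos(a),0],[0,0,1]])
def bar(n,i,X):
    i=i.astype(int); L=X@H.T
    M=(i.max(-1)<60)&(abs(X[...,2]-.165)<.02)&(X[...,0]>.35)&(X[...,0]<.62)&(X[...,1]<-.12)&(X[...,1]>-.32)&(np.hypot(X[...,0]-.4975,X[...,1]+.2)<.12)
    M=M.astype(np.uint8);nl,B,S,C=cv2.connectedComponentsWithStats(M)
    for k in range(1,nl):
        if S[k,4]>60:
            P=L[B==k];print(n,C[k].round(),len(P),"along",np.percentile(P[:,0],[2,50,98]).round(4),"across",np.percentile(P[:,1],[2,98]).round(4),"z",np.percentile(P[:,2],[50,98]).round(4),"n at top",np.median(P[P[:,2]>np.percentile(P[:,2],85),0]).round(4))
D=np.load("/tmp/w1.npz");bar("w1",D["i"],D["X"])
for n in("top","scene"):
    i,X,T=grab(n);np.savez("/tmp/"+n+"b",i=i,X=X);bar(n,i,X)
    if n=="scene":save("s3.png",i)
# hung heater
    s=np.array([.5085,.333,.265]);b=np.radians(63.5);G=np.array([[np.cos(b),np.sin(b),0],[-np.sin(b),np.cos(b),0],[0,0,1]])
    j=i.astype(int);Q=(X-s)@G.T;M=(j[...,0]>110)&(j[...,1]<70)&(j[...,2]<70)&(abs(Q)<.06).all(-1)
    if M.any():print("heater",M.sum(),np.percentile(Q[M],[2,50,98],axis=0).round(4))
print(np.round(ctrl.get_obs()["q"],2))
E
```

```text
w1 [ 34. 247.] 5722 along [-0.1429 -0.1315 -0.1211] across [-0.5736 -0.4973] z [0.171  0.1736] n at top -0.1323
w1 [276. 217.] 1076 along [0.0344 0.0378 0.052 ] across [-0.5599 -0.5165] z [0.1619 0.1637] n at top 0.0416
top [433. 297.] 283 along [-0.1412 -0.13   -0.1206] across [-0.575  -0.5004] z [0.1712 0.177 ] n at top -0.1313
heater 161 [[-0.0058 -0.0262  0.0014]
 [ 0.0016 -0.0017  0.0104]
 [ 0.0104  0.0211  0.0159]]
scene [304. 197.] 174 along [-0.1306 -0.1242 -0.1184] across [-0.5746 -0.503 ] z [0.1657 0.1727] n at top -0.1272
[-0.04 -0.3   1.83  0.53  1.38 -1.19]
```

```bash
python3 - <<'E'
from h import *
p=[.4693,-.2902,.160]
delta(*pose(p,72,20,.12))
E
```

```text
shift [-0.2493 -0.514  -0.1605] turn [12.9  4.1 -7.6] |s| 0.593 rows 14.2 t 9.4667
```

Emit:
servo_tool:
  series: "-0.2 -0.01 -0.02 -0.007 0 0 0;-0.2 -0.03 -0.06 -0.02 1 0.3 -0.6;-0.2 -0.05 -0.103 -0.032 2.6 0.8 -1.5;-0.2 -0.066 -0.136 -0.042 3.4 1.1 -2;-0.2 -0.082 -0.17 -0.053 4.3 1.4 -2.5;-0.2 -0.098 -0.203 -0.063 5.1 1.6 -3;-0.2 -0.115 -0.237 -0.074 6 1.9 -3.5;-0.2 -0.131 -0.27 -0.084 6.8 2.2 -4;-0.2 -0.147 -0.304 -0.095 7.6 2.4 -4.5;-0.2 -0.163 -0.337 -0.105 8.5 2.7 -5;-0.2 -0.18 -0.37 -0.116 9.3 3 -5.5;-0.2 -0.196 -0.404 -0.126 10.1 3.2 -6"

```text
time_s: 10.47
eef_pos: [0.4577, -0.2085, 0.3058]
eef_rot: [0.034, 0.168, 0.966, 0.195]
wrist_force: [0.1, -0.4, 1.0]
opening: 0.596
grasp_force: 0.0
```

```bash
python3 - <<'E'
from h import *
delta(*pose([.4693,-.2902,.160],72,20,.1))
print(np.round(ctrl.get_obs()["q"],2))
E
```

```text
shift [-0.0395 -0.1186  0.0002] turn [ 2.9  0.6 -1.6] |s| 0.125 rows 3.0 t 10.4667
[-0.87  0.05  1.7   0.34  1.6  -2.12]
```

Emit:
servo_tool:
  series: "-0.2 -0.009 -0.027 0 0.7 0 -0.4;-0.2 -0.019 -0.057 0 1.4 0.3 -0.8;-0.2 -0.029 -0.087 0 2.1 0.4 -1.2;-0.2 -0.036 -0.108 0 2.9 0.6 -1.6;-0.2 -0.0395 -0.1185 0 2.9 0.6 -1.6;-0.2 -0.0395 -0.1185 0 2.9 0.6 -1.6;-0.2 -0.0395 -0.1185 0 2.9 0.6 -1.6"

```text
time_s: 11.05
eef_pos: [0.4583, -0.3226, 0.261]
eef_rot: [0.027, 0.154, 0.973, 0.172]
wrist_force: [0.3, 0.6, 0.5]
opening: 0.601
grasp_force: 0.0
```

```bash
python3 - <<'E'
from h import *
delta(*pose([.4693,-.2902,.160],72,20,0))
print(np.round(ctrl.get_obs()["q"],2))
i,X,T=grab("wrist");save("w7.png",i)
j=i.astype(int);a=np.radians(72);H=np.array([[np.cos(a),np.sin(a),0],[-np.sin(a),np.cos(a),0],[0,0,1]]);L=X@H.T-[-.131,-.536,.16]
M=(j.max(-1)<60)&(abs(L[...,0])<.03)&(abs(L[...,1])<.06)&(abs(L[...,2])<.02)
print(M.sum(),np.percentile(L[M],[2,50,98],axis=0).round(4))
E
```

```text
shift [-0.0004 -0.0025  0.1006] turn [ 0.1  0.  -0. ] |s| 0.101 rows 2.4 t 11.05
[-0.97  0.24  1.56  0.27  1.56 -2.26]
4085 [[-0.013  -0.0379  0.0008]
 [-0.0052  0.0036  0.0108]
 [ 0.0073  0.0392  0.0131]]
```

View pics/w7.png

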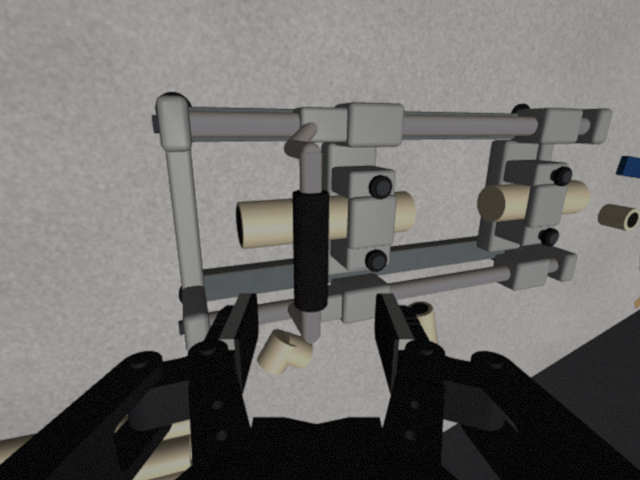

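The black bar at (311,250) lies centred between the fingers and the approach is clear.

Emit:
servo_tool:
  series: "-0.2 0 -0.002 0.025 0 0 0;-0.2 0 -0.002 0.05 0 0 0;-0.2 0 -0.002 0.07 0 0 0;-0.2 0 -0.002 0.085 0 0 0;-0.2 0 -0.002 0.095 0 0 0;-0.2 0 -0.002 0.1 0 0 0;1 0 -0.002 0.1 0 0 0;1 0 -0.002 0.1 0 0 0;1 0 -0.002 0.1 0 0 0;1 0 -0.002 0.1 0 0 0;1 0 -0.002 0.1 0 0 0;1 0 -0.002 0.1 0 0 0"

```text
time_s: 12.1
eef_pos: [0.4689, -0.2938, 0.1685]
eef_rot: [0.029, 0.154, 0.973, 0.17]
wrist_force: [-1.4, -0.3, 5.8]
opening: 0.257
grasp_force: 59.4
```

```bash
python3 - <<'E'
from h import *
o=ctrl.get_obs();print(o["grasp_force"],o["opening"],o["wrist_force"])
u=np.array([.309,.951,0]);p=np.array(o["eef_pos"])
delta(p+.1*u,q2R(o["eef_rot"]))
D=np.load("/tmp/topb.npz");X=D["X"];a=np.radians(72);H=np.array([[np.cos(a),np.sin(a),0],[-np.sin(a),np.cos(a),0],[0,0,1]]);L=X@H.T-[0,-.536,0]
i=D["i"].astype(int)
M=(i[...,0]>140)&(i[...,0]-i[...,2]>25)&(abs(L[...,1])<.012)&(abs(L[...,2]-.095)<.012)
h,e=np.histogram(L[M][:,0],np.arange(-.2,.3,.01))
print([(round(float(b),2),int(n)) for b,n in zip(e,h) if n])
E
```

```text
59.40011501312256 0.25705095232211767 [-1.43119539 -0.32236222  5.75696709]
shift [0.0001 0.094  0.034 ] turn [0. 0. 0.] |s| 0.1 rows 2.4 t 12.1
[(-0.17, 5), (-0.16, 4), (-0.14, 1), (-0.13, 10), (-0.12, 11), (-0.11, 11), (-0.1, 11), (-0.09, 11), (-0.04, 8), (-0.03, 15), (-0.02, 13), (-0.01, 6), (0.1, 6), (0.11, 9), (0.12, 8), (0.17, 7), (0.18, 13), (0.19, 14), (0.2, 13), (0.21, 13), (0.22, 12)]
```

Emit:
servo_tool:
  series: "1 0 0.006 0.002 0 0 0;1 0 0.015 0.005 0 0 0;1 0 0.026 0.009 0 0 0;1 0 0.037 0.013 0 0 0;1 0 0.048 0.017 0 0 0;1 0 0.059 0.021 0 0 0;1 0 0.07 0.025 0 0 0;1 0 0.08 0.029 0 0 0;1 0 0.087 0.0315 0 0 0;1 0 0.092 0.033 0 0 0;1 0 0.094 0.034 0 0 0;1 0 0.094 0.034 0 0 0"

```text
time_s: 13.1
eef_pos: [0.5004, -0.1984, 0.1685]
eef_rot: [0.029, 0.154, 0.973, 0.17]
wrist_force: [0.8, -0.7, 6.1]
opening: 0.258
grasp_force: 59.6
```

Emit:
servo_tool:
  series: "1 0 0.003 0.001 0 0 0;1 0 0.005 0.0018 0 0 0;1 0 0.007 0.0025 0 0 0;1 0 0.007 0.0025 0 0 0"

```text
time_s: 13.43
eef_pos: [0.5025, -0.1919, 0.1685]
eef_rot: [0.029, 0.154, 0.973, 0.17]
wrist_force: [-0.0, -3.0, 5.6]
opening: 0.26
grasp_force: 59.6
```

Moving on in small steps until the hard stop shows in the force.

Emit:
servo_tool:
  series: "1 0 0.001 0.0004 0 0 0;1 0 0.002 0.0007 0 0 0;1 0 0.003 0.001 0 0 0;1 0 0.003 0.001 0 0 0"

```text
time_s: 13.77
eef_pos: [0.5026, -0.1917, 0.1685]
eef_rot: [0.029, 0.155, 0.973, 0.167]
wrist_force: [-7.2, -13.2, 6.7]
opening: 0.263
grasp_force: 60.1
```

Emit:
servo_tool:
  series: "1 0 0.001 0.0004 0 0 0;1 0 0.002 0.0007 0 0 0;1 0 0.002 0.0007 0 0 0;1 0 0.002 0.0007 0 0 0"

```text
time_s: 14.1
eef_pos: [0.5027, -0.1916, 0.1685]
eef_rot: [0.029, 0.155, 0.974, 0.166]
wrist_force: [-11.8, -20.0, 7.3]
opening: 0.26
grasp_force: 60.5
```

The carriage is at its hard stop: force is rising while the position stays fixed. I'll release and retreat.

Emit:
servo_tool:
  series: "0.3 0 -0.002 -0.0007 0 0 0;0 0 -0.003 -0.001 0 0 0;-0.2 0 -0.004 -0.0015 0 0 0;-0.2 0 -0.004 -0.0015 0 0 0;-0.2 0 -0.004 -0.0015 0 0 0;-0.2 0 -0.004 -0.0015 0 0 0;-0.2 0 -0.004 -0.02 0 0 0;-0.2 0 -0.004 -0.05 0 0 0;-0.2 0 -0.004 -0.085 0 0 0;-0.2 0 -0.004 -0.11 0 0 0;-0.2 0 -0.004 -0.13 0 0 0;-0.2 0 -0.004 -0.13 0 0 0"

```text
time_s: 15.1
eef_pos: [0.4896, -0.2337, 0.293]
eef_rot: [0.031, 0.154, 0.973, 0.168]
wrist_force: [0.6, -1.0, 0.2]
opening: 0.6
grasp_force: 0.0
```

```bash
python3 - <<'E'
from h import *
print(ctrl.get_obs()["wrist_force"])
i,X,T=grab("top");j=i.astype(int)
a=np.radians(72);H=np.array([[np.cos(a),np.sin(a),0],[-np.sin(a),np.cos(a),0],[0,0,1]]);L=X@H.T-[-.131,-.536,.16]
M=(j.max(-1)<60)&(abs(L[...,0]-.11)<.03)&(abs(L[...,1])<.05)&(abs(L[...,2])<.02)
print(M.sum(),M.any() and np.percentile(L[M],[2,50,98],axis=0).round(4))
s=np.array([.5085,.333,.265]);b=np.radians(63.5);G=np.array([[np.cos(b),np.sin(b),0],[-np.sin(b),np.cos(b),0],[0,0,1]])
Q=(X-s)@G.T;M=(j[...,0]>110)&(j[...,1]<70)&(j[...,2]<70)&(abs(Q)<.06).all(-1)
print("heater",M.sum(),np.percentile(Q[M],[2,50,98],axis=0).round(4))
i,X,T=grab("scene");cv2.imwrite("pics/s4.png",cv2.resize(i[150:450,180:580,::-1],(800,600)))
E
```

```text
[ 0.64865457 -0.98574768  0.17880433]
273 [[ 0.0975 -0.039   0.0028]
 [ 0.1084 -0.0017  0.0113]
 [ 0.1183  0.0349  0.0177]]
heater 188 [[-0.0069 -0.0254  0.0026]
 [ 0.0004 -0.0024  0.0102]
 [ 0.0109  0.0211  0.0168]]
```

View pics/s4.png

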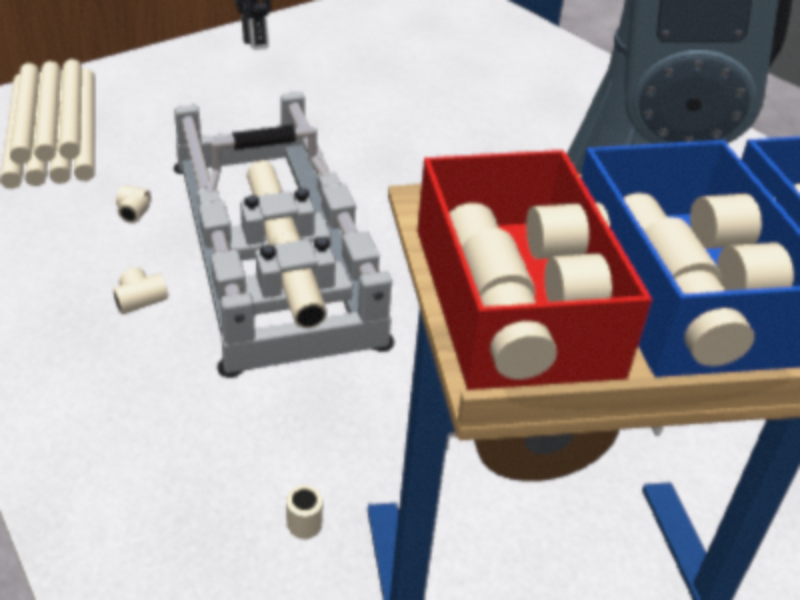

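The pipe ends meet at about (283,232), and the heater disc hangs under the shelf at (545,455). The fittings are undisturbed and the hand is clear, so I'm handing in.

```bash
python3 -c "
from bench import ctrl
print(ctrl.hand_in())"
```

```text
the job is handed in; nothing more can be done
None
```

The job is handed in at about 15 s of robot time: the heater plate hangs released on both prongs, the carriage is closed against its hard stop with the pipe ends meeting, and the loose fittings were not touched; the hand-in returned no verdict.

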